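# Switch the castor-ball sorter to the empty tray

## Task

The grey tray of the castor-ball sorter is full. Press down the raised red pad of the seesaw gate so that the gate rocks fully over towards the empty blue tray, and only then push the yellow stop slide open so that all three queued orange balls run down into the blue tray. Only press and push with the fingers: do not touch or pick up the balls, and leave the other things on the table where they are.

Things in the scene. Friction and masses are not known exactly. Their poses are not given: they have to be found in the camera images.
- sorter: Ball sorter, fixed to the table. Origin: centre of its plywood base (130 x 500 mm) on the table; +y points from the full grey tray to the empty blue one, -x faces the robot (yaw within 0.35 rad), z up. A steel seesaw trough, 44 mm (x) by 160 mm (y), walls 22 mm, rocks about a pivot along x, 105 mm high. Chutes (top 95 mm) lead from its ends to the trays, 132 to 244 mm out, walls up to 76 mm.
- gate (a joint): Tilt of the seesaw trough (rad), -0.32 to 0.32, with firm stops. Positive: the blue-tray (+y) end is raised and balls run to the grey tray; it starts so (0.20 to 0.32). Negative: the +y end is down and balls run to the blue tray. Pivot friction (1 to 2 N at the pad) keeps it where it is left.
- left_pad (a point): Centre of the top of the red press pad on the blue-tray (+y) side of the gate, raised at the start; moves with the gate. Pad 46 mm (sorter x) by 36 mm (y), 6 mm thick, clear above and below; 53 mm in front (-x) of the sorter's origin, 52 mm to +y; 127 to 133 mm high at the start, 100 mm when fully over.
- right_pad (a point): Centre of the top of the matching red pad on the grey-tray (-y) side; low at the start.
- stop_slide (a joint): Travel (m) of the yellow stop slide along the sorter's +y, from 0 (closed: its plate blocks the feed lane) to 0.045 (fully open). The balls are let go at about 0.034. Friction 1.5 N; it stays where it is left.
- stop_tab (a point): Centre of the slide's upright yellow tab, 26 mm (sorter x) by 10 mm (y) by 40 mm tall; starts 19.5 mm behind (+x) the sorter's origin, over the trough's rear edge; centre 160 mm, top 180 mm above the table. Push its -y face towards +y. Beside and below it the plate and the trough walls reach up to 145 mm.
- blue_tray (a point): Centre of the inner floor of the empty blue tray, 12 mm above the table, 188 mm from the sorter's origin along +y. Inside 101 mm (x) by 102 mm (y). Axes as the sorter's.
- feed_mouth (a point): Low end of the aluminium feed lane that holds the balls, on its floor in mid-width, 24 mm behind (+x) the sorter's origin, 113 mm high. The lane, 43 mm wide, rises from here to +x over 141 mm at 0.13 rad; its walls are 22 mm high, the balls stand up to 152 mm above the table.
- ball1: Orange castor ball, 28 mm diameter, about 16 g, origin at its centre: the first of the queue, against the stop plate. Not to be touched.
- ball2: The second orange ball of the queue, 28 mm. Not to be touched.
- ball3: The third orange ball of the queue, 28 mm. Not to be touched.
- screwdriver: Bystander: screwdriver lying in front of the sorter. Leave it.
- mug: Bystander: white mug, 76 mm wide, 90 mm high, behind the blue tray. Origin under its centre. Leave it.
- can: Bystander: drinks can, 66 mm wide, 115 mm high, behind the grey tray. Origin under its centre. Leave it.
- glue: Bystander: small white glue bottle, 36 mm wide, 85 mm high, in front of the blue tray. Origin under its centre. Leave it.
- tape: Bystander: roll of black tape, 90 mm wide, 19 mm high, beyond the end of the grey tray. Leave it.
- multimeter: Bystander: red multimeter, 140 by 75 by 43 mm, in front of the grey tray. Leave it.

How it is judged:
By the outcome, as a careful person would: the job done as asked, in the order asked, and still so for the second after the job is handed in, with the robot touching nothing.
It also fails if it takes over 50 s, if anything falls off the work surface, if the arm or the gripper's body presses on something with over 40 N, if the wrist force passes 120 N, or if a joint passes its speed limit or range.

## Robot

A 6-joint arm with a two-finger parallel gripper is mounted at the origin on the work surface. World frame = base frame: x ahead of the robot, y to its left, z up, the work surface at z = 0. Lengths are in m, angles in degrees, forces in N, time in s.
With the tool pointing down it reaches from about 0.4 to 0.825 m from the base axis. Payload 7 kg.
Tool frame: the origin (TCP) lies on the centre line of the jaws, within the pads' length; the fingertips stand 25 mm ahead of it and the grasp point (between the pads) lies 6 mm ahead of it; x points along the fingers, z is the direction in which the jaws open and shut, and the axes are right-handed (so a half turn about x gives the same grasp; the last joint's range is limited). The gripper opens to 88 mm and grips with 3 to 60 N. Pads are 19 mm wide; open, the fingers measure 130 mm over their backs; the gripper's body (78 mm by 193 mm) begins 47 mm behind the grasp point.
Start: joints at [92.195, 20.546, 0.682, 0, -70.136, -16.507], TCP at [0.167, 0.654, 0.252] pointing down, gripper open.
Joint ranges: [-176.03, 176.03], [-82.01, 121.73], [-58.28, 71.71], [-173.87, 95.51], [-174.79, -0.11], [-173.66, 173.66]. Speed limits (degrees/s): [136.94, 136.94, 172.46, 180, 180, 180].

## Interface

Orientations are given as [roll, pitch, yaw] about the fixed x, y, z axes, in that order (R = Rz(yaw) Ry(pitch) Rx(roll)).
In Python, from plant import ctrl gives the robot as it stands. The module is installed in compiled form; this text tells all that it offers.
- The arm moves only by the tool send_rows, never from a script. Its argument "deltas" is a list of rows, each an object of numbers: "dx", "dy", "dz": the shift along the tool's x, y, z in mm; "ax", "ay", "az": the turn, a rotation vector about the tool's x, y, z in units of 5 degrees (1.0 is 5 degrees); "fingers": the opening, from 0 (shut) to 1 (fully open). A call has 1 to 12 rows; each row shifts and turns the commanded pose from where the row before left it, along the tool's axes as they then stand; what a row does not reach is not made up. A row lasts 1/8 s, in which the tool goes at most 62.5 mm and 10.7 degrees, less where a joint would pass 70% of its speed; a pose out of reach is approached as far as the arm can. A call with a gripper value outside its range is refused whole. The fingers move at their own pace and stop on an object; the grip force is fixed at half the most. Time passes only in rows, so rows that do not move let the fingers close. It gives the time, the measured TCP pose, the force and the opening at its end, in the units of the state.
- ctrl.get_obs(): the state, without advancing time (a new reading comes with each control period).
- ctrl.snapshot(name): name is "scene" or "top" or "wrist"; returns a dict with "image" (480x640x3 uint8, blue, green, red), "fx", "fy", "cx", "cy" (pixels), "R" (3x3) and "t" (3): a world point X has camera coordinates R X + t; the wrist camera has in their place "hand_eye" (4x4, takes a point from camera to tool coordinates, whose origin is the TCP and whose axes are the tool frame's). Camera axes: x right, y down, z forward; pixel columns grow to the right and rows downward; lengths in m; the calibration is good to about 2 mm. A picture is of the moment at which its call begins: read the wrist's pose just before it. There is no depth.
- ctrl.close_job(): hands the job in, once; it reports no verdict.
The state is a dict: "clock": time; "joint_pos": joint angles; "qvel": joint speeds; "tau": joint torques, N m; "tool_pos": TCP position; "orientation": TCP orientation; "force": force on the tool from outside, world axes, zero at the start; "moment": the same for the moment, N m; "opening": finger opening in m.
Only numpy, scipy, OpenCV 4.12 (cv2) and the standard library are available. Lean on these libraries where they do the work, as an engineer would, in place of code of your own. Each camera call takes 0.05 s, during which the arm holds its last target.

## Working session

There is one attempt and no reset: what is moved stays moved. The work goes in short steps, Python scripts to look and compute and a tool call to move; the robot and the scene stay as the last step left them, time stands still between calls to the robot, and variables do not carry over. Pictures are saved under pics/ and viewed, and the job is handed in when it is done.

Besides the shell and the picture viewer there is one more tool, called after "Emit:" as a command line: name --argument value ..., lists and objects as JSON in quotes. send_rows: Moves the arm, as the interface text tells. Its arguments: {"type":"object","properties":{"deltas":{"type":"array","items":{"type":"object","properties":{"dx":{"type":"number"},"dy":{"type":"number"},"dz":{"type":"number"},"ax":{"type":"number"},"ay":{"type":"number"},"az":{"type":"number"},"fingers":{"type":"number"}}}}},"required":["deltas"]}

```bash
mkdir -p pics; python3 - <<'E'
from plant import ctrl
import cv2, numpy as np
o=ctrl.get_obs(); print({k:np.round(v,3) for k,v in o.items()})
for n in ("scene","top"):
    s=ctrl.snapshot(n); cv2.imwrite(f"pics/{n}0.png",s["image"]); print(n,s["fx"],s["fy"],s["cx"],s["cy"],np.round(s["R"],4).tolist(),np.round(s["t"],4))
E
```

```text
{'clock': np.float64(0.0), 'joint_pos': array([ 9.2194e+01,  2.0591e+01,  6.3500e-01, -2.1000e-02, -7.0136e+01,
       -1.6506e+01]), 'qvel': array([ 0.003,  0.005, -0.045, -0.015, -0.088, -0.013]), 'tau': array([-0.0000e+00, -5.8272e+01,  2.9305e+01,  6.9970e+00,  7.0000e-03,
       -0.0000e+00]), 'tool_pos': array([0.167, 0.654, 0.251]), 'orientation': array([   4.171,   89.906, -100.148]), 'force': array([ 0.792,  0.336, -0.28 ]), 'moment': array([-0.04 ,  0.008, -0.021]), 'opening': np.float64(0.088)}
scene 461.94595206051235 461.94595206051235 318.49191740888807 231.62912555758106 [[-0.8375, 0.5465, 0.0021], [0.38, 0.5851, -0.7164], [-0.3928, -0.5992, -0.6977]] [ 0.4462 -0.1182  1.1345]
top 559.0673033479759 559.0673033479759 321.8704635362506 242.46347688646856 [[0.0276, -0.9993, 0.024], [-0.9965, -0.0294, -0.0783], [0.079, -0.0218, -0.9966]] [-0.0135  0.5667  1.0254]
```

View pics/scene0.png

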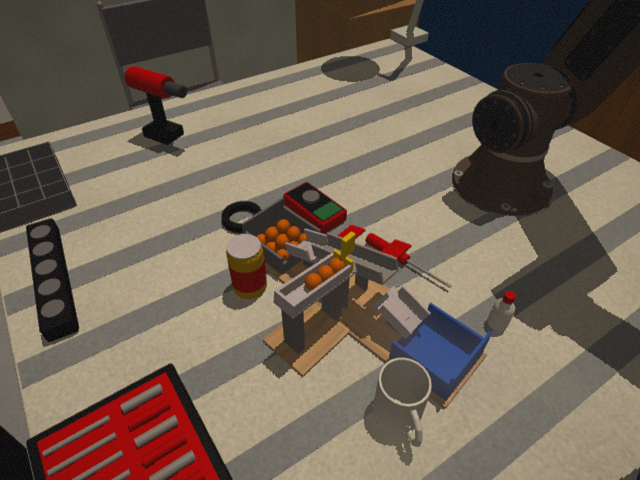

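View pics/top0.png

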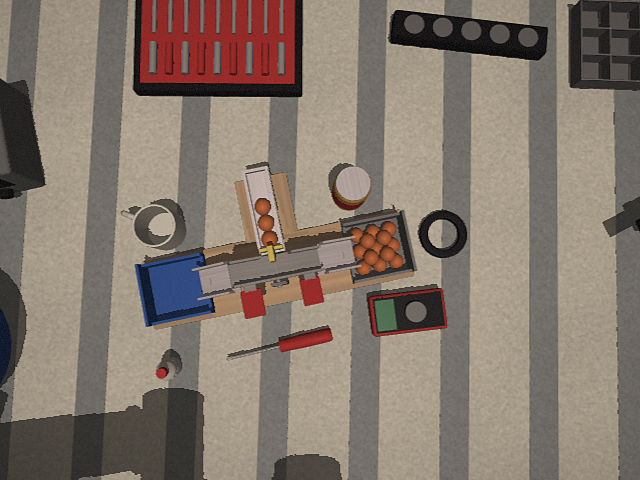

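The top view shows the sorter with the blue tray at left (~178,290), the red pads at (253,303) and (312,290), the yellow tab at about (270,250), and balls at (262,207), (266,222), (269,238). I'll zoom in to fit the pose.

```bash
python3 - <<'E'
import cv2
a=cv2.imread("pics/top0.png"); cv2.imwrite("pics/top0z.png",cv2.resize(a[190:340,125:325],None,fx=4,fy=4,interpolation=cv2.INTER_CUBIC))
a=cv2.imread("pics/scene0.png"); cv2.imwrite("pics/scene0z.png",cv2.resize(a[200:350,270:470],None,fx=4,fy=4,interpolation=cv2.INTER_CUBIC))
E
```

```text
(no output)
```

View pics/top0z.png

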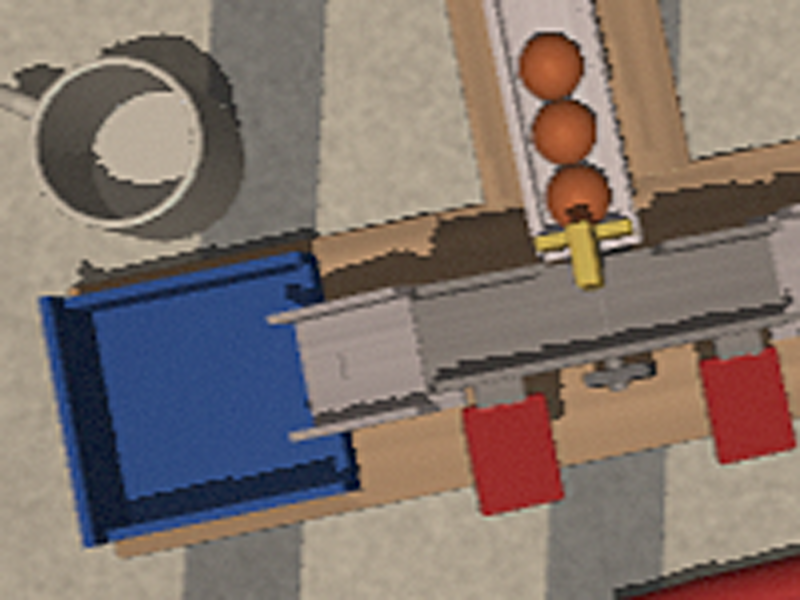

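View pics/scene0z.png

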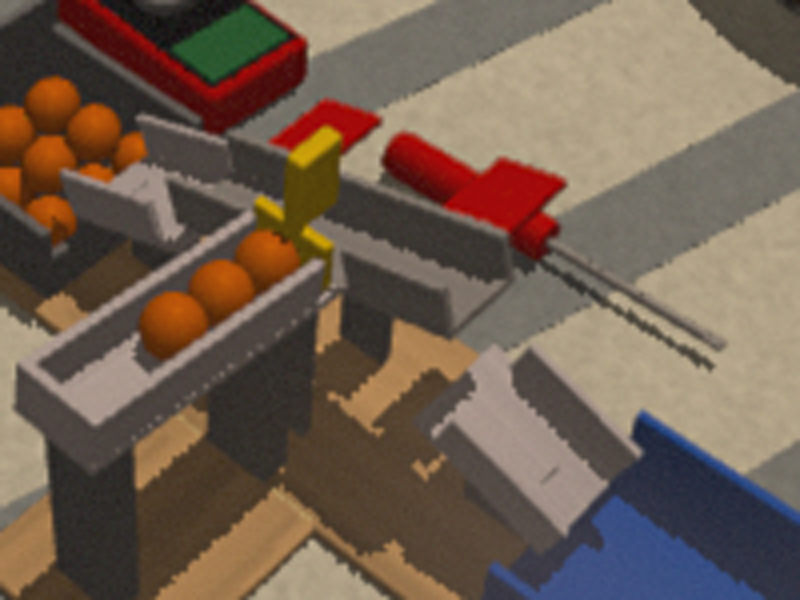

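```bash
cat > h.py <<'E'
import numpy as np, cv2
from scipy.optimize import least_squares
def proj(s,X):
    c=np.asarray(s["R"])@np.asarray(X)+np.asarray(s["t"]); return np.array([s["fx"]*c[0]/c[2]+s["cx"],s["fy"]*c[1]/c[2]+s["cy"]])
def W(p,X):
    c,s=np.cos(p[2]),np.sin(p[2]); return np.array([p[0]+c*X[0]-s*X[1],p[1]+s*X[0]+c*X[1],X[2]])
def pad(t,y): return [-.053,y*np.cos(t)-.012*np.sin(t),.105+y*np.sin(t)+.012*np.cos(t)]
E
python3 - <<'E'
from h import *
from plant import ctrl
T=ctrl.snapshot("top");S=ctrl.snapshot("scene")
zt=lambda u,v:(125+u/4,190+v/4); zs=lambda u,v:(270+u/4,200+v/4)
def M(p):
    t=p[3]
    return [(T,pad(t,.052),zt(514,454)),(T,pad(t,-.052),zt(749,404)),(T,[.0195,0,.18],zt(586,254)),
     (S,pad(t,.052),zs(507,195)),(S,[.0195,0,.18],zs(314,147))]
f=lambda p:np.concatenate([proj(c,W(p,X))-u for c,X,u in M(p)])
r=least_squares(f,[.5,.1,.15,.28]);p=r.x;print(np.round(p,4),np.round(r.fun,1))
np.save("p.npy",p)
for n,X in dict(left=pad(p[3],.052),right=pad(p[3],-.052),tab=[.0195,0,.16],blue=[0,.188,.012],baseL=[-.065,.25,.012],baseL2=[.065,.25,.012],ball1=[.05,0,.13],feedend=[.165,0,.13]).items():
    w=W(p,X);print(n,np.round(w,4),"topzoom",np.round((proj(T,w)-[125,190])*4))
E
```

```text
[0.5148 0.0829 0.2396 0.2273] [-0.6  0.8  0.1  0.3 -1.3  0.4 -1.8  0.2 -0.6 -0.9]
left [0.4519 0.1169 0.1284] topzoom [512. 457.]
right [0.4759 0.0185 0.105 ] topzoom [749. 405.]
tab [0.5337 0.0876 0.16  ] topzoom [584. 259.]
blue [0.4701 0.2656 0.012 ] topzoom [219. 401.]
baseL [0.3923 0.3104 0.012 ] topzoom [114. 567.]
baseL2 [0.5186 0.3412 0.012 ] topzoom [ 61. 293.]
ball1 [0.5633 0.0948 0.13  ] topzoom [574. 192.]
feedend [0.675  0.1221 0.13  ] topzoom [519. -73.]
```

```bash
cat >> h.py <<'E'
from scipy.spatial.transform import Rotation as Ro
def state():
    from plant import ctrl
    o=ctrl.get_obs(); return o,Ro.from_euler("xyz",o["orientation"],degrees=True).as_matrix()
def goal(x,y,z,p):  # sorter-frame fingertip target -> tool-frame delta mm, and turn
    o,R=state(); w=W(p,[x,y,z+.025])
    d=R.T@(w-o["tool_pos"])*1000
    c,s=np.cos(p[2]),np.sin(p[2]); out=[]
    for sg in (1,-1):
        Z=sg*np.array([-s,c,0]);X=np.array([0,0,-1.]);G=np.stack([X,np.cross(Z,X),Z],1)
        out.append(np.round(Ro.from_matrix(R.T@G).as_rotvec(degrees=True)/5,2))
        d2=G.T@(w-o["tool_pos"])*1000; out.append(("delta in goal axes",np.round(d2,1)))
    print("t",o["clock"],"delta now axes",np.round(d,1),out,"F",np.round(o["force"],1),"J",np.round(o["joint_pos"],0),"open",round(float(o["opening"]),4))
E
python3 - <<'E'
from h import *
p=np.load("p.npy"); goal(-.058,.057,.17,p); o,R=state(); print(np.round(R,3)); print(W(p,[-.058,.057,.17]))
E
```

```text
t 0.2 delta now axes [ 56.5 400.3 444. ] [array([ 3.039e+01,  0.000e+00, -2.000e-02]), ('delta in goal axes', array([  56. , -144.5, -580.1])), array([-5.61,  0.01,  0.  ]), ('delta in goal axes', array([ 56. , 144.5, 580.1]))] F [1.  0.7 0.4] J [ 92.  21.   1.  -0. -70. -17.] open 0.0876
[[-0.     0.969 -0.247]
 [-0.001 -0.247 -0.969]
 [-1.     0.     0.001]]
[0.44489143 0.12453415 0.17      ]
```

Emit:
send_rows --deltas '[{"ax": -1.87,"fingers": 0},{"ax": -1.87,"fingers": 0},{"ax": -1.87,"fingers": 0},{"dy": 12,"dz": 48,"fingers": 0},{"dy": 12,"dz": 48,"fingers": 0},{"dy": 12,"dz": 48,"fingers": 0},{"dy": 12,"dz": 48,"fingers": 0},{"dy": 12,"dz": 48,"fingers": 0},{"dy": 12,"dz": 48,"fingers": 0},{"dy": 12,"dz": 48,"fingers": 0},{"dy": 12,"dz": 48,"fingers": 0},{"dy": 12,"dz": 48,"fingers": 0}]'

```text
validation failed for argument at $.de...
```

```bash
python3 - <<'E'
from h import *
p=np.load("p.npy"); goal(-.058,.057,.17,p)
E
```

```text
t 0.2 delta now axes [ 56.5 400.3 444. ] [array([ 3.039e+01,  0.000e+00, -2.000e-02]), ('delta in goal axes', array([  56. , -144.5, -580.1])), array([-5.61,  0.01,  0.  ]), ('delta in goal axes', array([ 56. , 144.5, 580.1]))] F [1.  0.7 0.4] J [ 92.  21.   1.  -0. -70. -17.] open 0.0876
```

The call was refused and nothing moved. The error text is cut off, so I'll try one small row with every field filled in.

Emit:
send_rows --deltas '[{"dx": 0,"dy": 0,"dz": 0,"ax": -1.8,"ay": 0,"az": 0,"fingers": 0}]'

```text
clock: 0.32
tool_pos: [0.1668, 0.6539, 0.2512]
orientation: [-5.8, 90.0, -100.9]
force: [-0.6, 0.3, 0.5]
opening: 0.0824
```

Emit:
send_rows --deltas '[{"dx": 0,"dy": 0,"dz": 0,"ax": -1.9,"ay": 0,"az": 0,"fingers": 0},{"dx": 0,"dy": 0,"dz": 0,"ax": -1.9,"ay": 0,"az": 0,"fingers": 0},{"dx": 0,"dy": 12,"dz": 48,"ax": 0,"ay": 0,"az": 0,"fingers": 0},{"dx": 0,"dy": 12,"dz": 48,"ax": 0,"ay": 0,"az": 0,"fingers": 0},{"dx": 0,"dy": 12,"dz": 48,"ax": 0,"ay": 0,"az": 0,"fingers": 0},{"dx": 0,"dy": 12,"dz": 48,"ax": 0,"ay": 0,"az": 0,"fingers": 0},{"dx": 0,"dy": 12,"dz": 48,"ax": 0,"ay": 0,"az": 0,"fingers": 0},{"dx": 0,"dy": 12,"dz": 48,"ax": 0,"ay": 0,"az": 0,"fingers": 0},{"dx": 0,"dy": 12,"dz": 48,"ax": 0,"ay": 0,"az": 0,"fingers": 0},{"dx": 0,"dy": 12,"dz": 48,"ax": 0,"ay": 0,"az": 0,"fingers": 0},{"dx": 0,"dy": 12,"dz": 48,"ax": 0,"ay": 0,"az": 0,"fingers": 0}]'

```text
clock: 1.7
tool_pos: [0.3744, 0.2584, 0.2517]
orientation: [136.1, 90.0, 59.8]
force: [0.5, 0.1, -0.7]
opening: 0.0003
```

```bash
python3 - <<'E'
from h import *
p=np.load("p.npy"); goal(-.058,.057,.17,p)
E
```

```text
t 1.7 delta now axes [ 56.7  36.7 146.7] [array([ 3.6e+01, -1.0e-02,  1.0e-02]), ('delta in goal axes', array([  56.7,  -36.7, -146.7])), array([-0., -0., -0.]), ('delta in goal axes', array([ 56.7,  36.7, 146.7]))] F [ 0.5  0.1 -0.7] J [ 60.  -1. -26.  -0. -65.  44.] open 0.0003
```

Emit:
send_rows --deltas '[{"dx": 0,"dy": 12,"dz": 48,"ax": 0,"ay": 0,"az": 0,"fingers": 0},{"dx": 0,"dy": 12,"dz": 48,"ax": 0,"ay": 0,"az": 0,"fingers": 0},{"dx": 0,"dy": 12,"dz": 50,"ax": 0,"ay": 0,"az": 0,"fingers": 0},{"dx": 28,"dy": 0,"dz": 0,"ax": 0,"ay": 0,"az": 0,"fingers": 0},{"dx": 28,"dy": 0,"dz": 0,"ax": 0,"ay": 0,"az": 0,"fingers": 0},{"dx": 0,"dy": 0,"dz": 0,"ax": 0,"ay": 0,"az": 0,"fingers": 0}]'

```text
clock: 2.45
tool_pos: [0.4424, 0.1255, 0.194]
orientation: [-68.7, 89.8, -145.1]
force: [-0.5, 0.0, 1.0]
opening: 0.0007
```

```bash
python3 - <<'E'
from h import *
from plant import ctrl
p=np.load("p.npy"); goal(-.058,.057,.17,p)
for n,(v,u) in dict(top=(170,120),scene=(180,250),wrist=None or (0,0)).items():
    s=ctrl.snapshot(n)["image"]
    cv2.imwrite(f"pics/{n}1.png", s if n=="wrist" else cv2.resize(s[v:v+180,u:u+240],None,fx=3,fy=3,interpolation=cv2.INTER_CUBIC))
E
```

```text
t 2.45 delta now axes [-1.   2.2  1.5] [array([ 3.598e+01,  7.000e-02, -3.000e-02]), ('delta in goal axes', array([-1. , -2.2, -1.5])), array([-0.02,  0.02,  0.04]), ('delta in goal axes', array([-1. ,  2.2,  1.5]))] F [-0.5  0.   1. ] J [ 40.   3. -30.  -0. -57.  63.] open 0.0007
```

View pics/scene1.png

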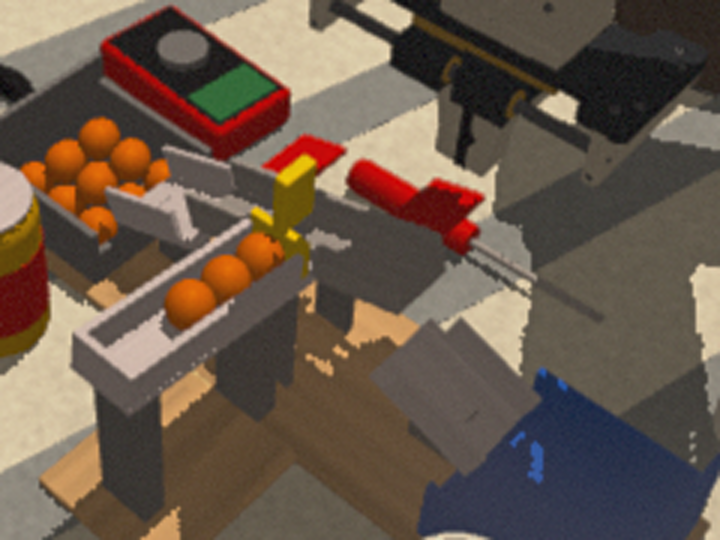

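View pics/wrist1.png

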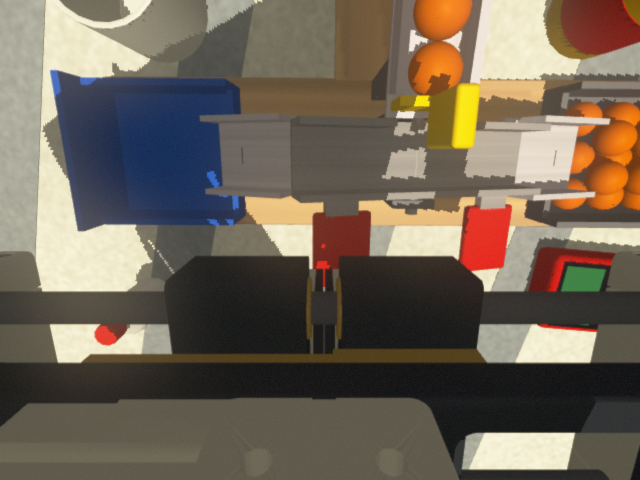

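Emit:
send_rows --deltas '[{"dx": 15,"dy": 2,"dz": 1,"ax": 0,"ay": 0,"az": 0,"fingers": 0},{"dx": 13,"dy": 0,"dz": 0,"ax": 0,"ay": 0,"az": 0,"fingers": 0},{"dx": 4,"dy": 0,"dz": 0,"ax": 0,"ay": 0,"az": 0,"fingers": 0},{"dx": 4,"dy": 0,"dz": 0,"ax": 0,"ay": 0,"az": 0,"fingers": 0},{"dx": 4,"dy": 0,"dz": 0,"ax": 0,"ay": 0,"az": 0,"fingers": 0},{"dx": 4,"dy": 0,"dz": 0,"ax": 0,"ay": 0,"az": 0,"fingers": 0},{"dx": 4,"dy": 0,"dz": 0,"ax": 0,"ay": 0,"az": 0,"fingers": 0},{"dx": 4,"dy": 0,"dz": 0,"ax": 0,"ay": 0,"az": 0,"fingers": 0}]'

```text
clock: 3.6
tool_pos: [0.4458, 0.1259, 0.1433]
orientation: [36.2, 90.0, -40.1]
force: [0.1, 1.0, 0.9]
opening: 0.0006
```

```bash
python3 - <<'E'
from h import *
from plant import ctrl
p=np.load("p.npy"); goal(-.058,.057,.1,p)
s=ctrl.snapshot("wrist")["image"]; cv2.imwrite("pics/wrist2.png",s)
s=ctrl.snapshot("scene")["image"]; cv2.imwrite("pics/scene2.png",cv2.resize(s[180:360,250:490],None,fx=3,fy=3,interpolation=cv2.INTER_CUBIC))
E
```

```text
t 3.6 delta now axes [18.3 -1.2  1.2] [array([35.99, -0.  , -0.  ]), ('delta in goal axes', array([18.3,  1.2, -1.2])), array([-0.01,  0.  , -0.  ]), ('delta in goal axes', array([18.3, -1.2,  1.2]))] F [0.1 1.  0.9] J [ 40.   7. -34.   0. -50.  63.] open 0.0006
```

View pics/scene2.png

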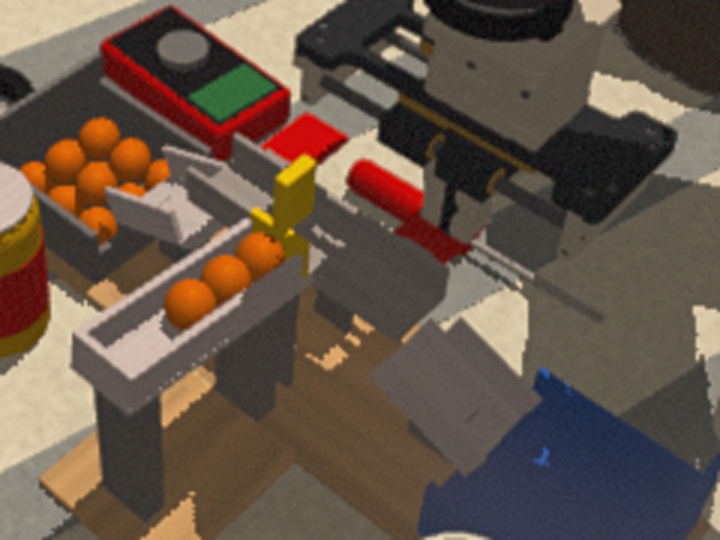

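The left pad (scene zoom ~435,240) is being pushed down under the fingers. The right pad has risen, and the force is small. I'll keep pressing in small steps until the force rises at the stop.

Emit:
send_rows --deltas '[{"dx": 3,"dy": 0,"dz": 0,"ax": 0,"ay": 0,"az": 0,"fingers": 0},{"dx": 3,"dy": 0,"dz": 0,"ax": 0,"ay": 0,"az": 0,"fingers": 0},{"dx": 3,"dy": 0,"dz": 0,"ax": 0,"ay": 0,"az": 0,"fingers": 0},{"dx": 0,"dy": 0,"dz": 0,"ax": 0,"ay": 0,"az": 0,"fingers": 0}]'

```text
clock: 4.2
tool_pos: [0.4456, 0.1259, 0.1343]
orientation: [-57.3, 90.0, -133.6]
force: [0.7, -0.1, -0.0]
opening: 0.0005
```

Emit:
send_rows --deltas '[{"dx": 2,"dy": 0,"dz": 0,"ax": 0,"ay": 0,"az": 0,"fingers": 0},{"dx": 2,"dy": 0,"dz": 0,"ax": 0,"ay": 0,"az": 0,"fingers": 0},{"dx": 0,"dy": 0,"dz": 0,"ax": 0,"ay": 0,"az": 0,"fingers": 0}]'

```text
clock: 4.58
tool_pos: [0.4456, 0.1259, 0.1303]
orientation: [-56.8, 90.0, -133.1]
force: [0.4, -0.3, 0.6]
opening: 0.0004
```

Emit:
send_rows --deltas '[{"dx": 2,"dy": 0,"dz": 0,"ax": 0,"ay": 0,"az": 0,"fingers": 0},{"dx": 0,"dy": 0,"dz": 0,"ax": 0,"ay": 0,"az": 0,"fingers": 0}]'

```text
clock: 4.82
tool_pos: [0.4457, 0.1259, 0.1284]
orientation: [-51.9, 90.0, -128.2]
force: [0.0, -1.0, 0.1]
opening: 0.0004
```

Emit:
send_rows --deltas '[{"dx": 2,"dy": 0,"dz": 0,"ax": 0,"ay": 0,"az": 0,"fingers": 0},{"dx": 0,"dy": 0,"dz": 0,"ax": 0,"ay": 0,"az": 0,"fingers": 0}]'

```text
clock: 5.08
tool_pos: [0.4459, 0.126, 0.1273]
orientation: [47.7, 90.0, -28.6]
force: [-3.5, 0.0, 10.3]
opening: 0.0006
```

Emit:
send_rows --deltas '[{"dx": 2,"dy": 0,"dz": 0,"ax": 0,"ay": 0,"az": 0,"fingers": 0},{"dx": 0,"dy": 0,"dz": 0,"ax": 0,"ay": 0,"az": 0,"fingers": 0}]'

```text
clock: 5.32
tool_pos: [0.4461, 0.126, 0.1268]
orientation: [66.6, 89.9, -9.6]
force: [-11.7, -0.4, 28.6]
opening: 0.0005
```

The stop is reached: 28 N with the tip at about 0.102 m. I'll lift and check the tilt.

Emit:
send_rows --deltas '[{"dx": -10,"dy": 0,"dz": 0,"ax": 0,"ay": 0,"az": 0,"fingers": 0},{"dx": -30,"dy": 0,"dz": 0,"ax": 0,"ay": 0,"az": 0,"fingers": 0},{"dx": -35,"dy": 0,"dz": 0,"ax": 0,"ay": 0,"az": 0,"fingers": 0},{"dx": -35,"dy": 0,"dz": 0,"ax": 0,"ay": 0,"az": 0,"fingers": 0},{"dx": 0,"dy": 0,"dz": 0,"ax": 0,"ay": 0,"az": 0,"fingers": 0}]'

```text
clock: 5.95
tool_pos: [0.4471, 0.1268, 0.2372]
orientation: [110.0, 89.7, 33.7]
force: [-1.1, -0.0, -0.7]
opening: 0.0003
```

```bash
python3 - <<'E'
from h import *
from plant import ctrl
p=np.load("p.npy"); goal(.015,-.035,.215,p)
s=ctrl.snapshot("wrist");o,R=state(); cv2.imwrite("pics/wrist3.png",s["image"]); print(np.round(s["hand_eye"],4).tolist(),s["fx"],s["cx"],s["cy"])
np.savez("w3.npz",he=s["hand_eye"],R=R,t=o["tool_pos"],k=[s["fx"],s["cx"],s["cy"]])
s=ctrl.snapshot("scene"); cv2.imwrite("pics/scene3.png",cv2.resize(s["image"][180:360,250:490],None,fx=3,fy=3,interpolation=cv2.INTER_CUBIC))
for t in (-.32,-.2,.23):
  for y in(.052,-.052): print(t,y,(proj(s,W(p,pad(t,y)))-[250,180])*3)
E
```

```text
t 5.95 delta now axes [-2.6 70.4 93.7] [array([ 3.6e+01, -9.0e-02,  3.0e-02]), ('delta in goal axes', array([ -2.8, -70.3, -93.7])), array([-0.  , -0.02, -0.06]), ('delta in goal axes', array([-2.8, 70.3, 93.7]))] F [-1.1 -0.  -0.7] J [ 40.   1. -26.   0. -63.  63.] open 0.0003
[[0.0007, -0.2482, 0.9687, -0.1338], [0.0005, -0.9687, -0.2482, 0.0668], [1.0, 0.0006, -0.0005, 0.0008], [0.0, 0.0, 0.0, 1.0]] 345.37951603035157 323.6172824797696 235.70337446433555
-0.32 0.052 [436.31174735 244.58379768]
-0.32 -0.052 [310.60196378 125.32235619]
-0.2 0.052 [437.90103549 237.42275547]
-0.2 -0.052 [306.32912411 129.80788966]
0.23 0.052 [434.78503035 206.6784294 ]
0.23 -0.052 [298.56032194 152.25598114]
```

View pics/scene3.png

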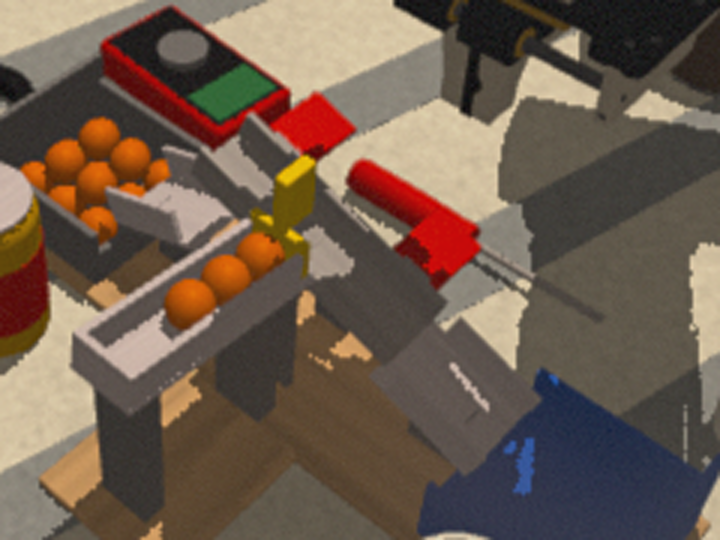

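View pics/wrist3.png

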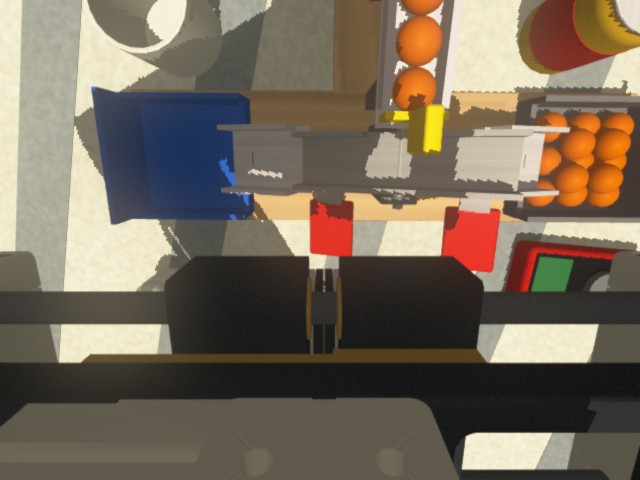

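The gate is fully over: the pads sit at (436,246) and (315,125), which matches the prediction for -0.32. The balls are still held. Next I'll check the tab position in the wrist image.

```bash
python3 - <<'E'
from h import *
d=np.load("w3.npz");p=np.load("p.npy");f,cx,cy=d["k"]
H=np.linalg.inv(d["he"])
for n,X in dict(fl=[.0065,.005,.18],fr=[.0065,-.005,.18],bl=[.0325,.005,.18],br=[.0325,-.005,.18],padL=pad(-.32,.052),padR=pad(-.32,-.052),blue=[0,.188,.012]).items():
    c=H@np.append(d["R"].T@(W(p,X)-d["t"]),1); print(n,np.round([f*c[0]/c[2]+cx,f*c[1]/c[2]+cy]))
a=cv2.imread("pics/wrist3.png");cv2.imwrite("pics/wrist3z.png",cv2.resize(a[60:210,340:500],None,fx=4,fy=4))
E
```

```text
fl [423. 155.]
fr [441. 155.]
bl [426. 103.]
br [446. 103.]
padL [330. 229.]
padR [470. 240.]
blue [195. 158.]
```

View pics/wrist3z.png

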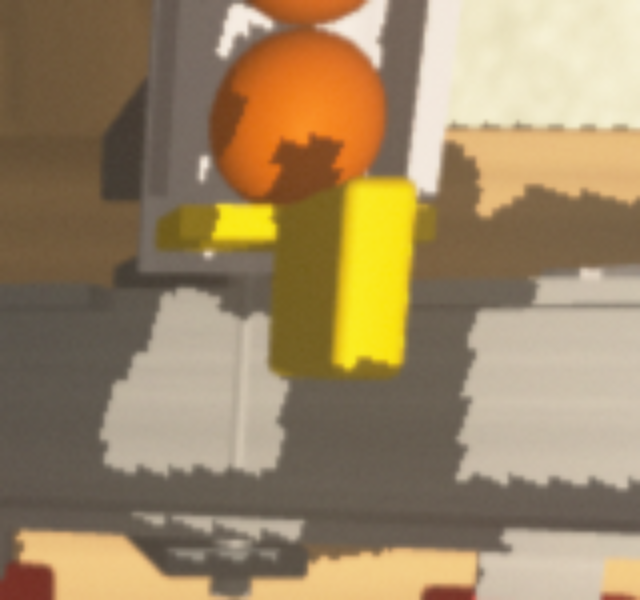

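Emit:
send_rows --deltas '[{"dx": 0,"dy": 0,"dz": 32,"ax": 0,"ay": 0,"az": 0,"fingers": 0},{"dx": 0,"dy": 0,"dz": 32,"ax": 0,"ay": 0,"az": 0,"fingers": 0},{"dx": 0,"dy": 0,"dz": 30,"ax": 0,"ay": 0,"az": 0,"fingers": 0},{"dx": 0,"dy": 35,"dz": 0,"ax": 0,"ay": 0,"az": 0,"fingers": 0},{"dx": 0,"dy": 35,"dz": 0,"ax": 0,"ay": 0,"az": 0,"fingers": 0},{"dx": 0,"dy": 0,"dz": 0,"ax": 0,"ay": 0,"az": 0,"fingers": 0},{"dx": 0,"dy": 0,"dz": 0,"ax": 0,"ay": 0,"az": 0,"fingers": 0}]'

```text
clock: 6.92
tool_pos: [0.5351, 0.051, 0.2331]
orientation: [-85.2, 89.8, -161.5]
force: [0.0, 0.1, -0.5]
opening: 0.0009
```

```bash
python3 - <<'E'
from h import *
from plant import ctrl
p=np.load("p.npy"); goal(.015,-.035,.157,p)
s=ctrl.snapshot("wrist"); cv2.imwrite("pics/wrist4.png",s["image"])
s=ctrl.snapshot("scene"); cv2.imwrite("pics/scene4.png",cv2.resize(s["image"][180:360,250:490],None,fx=3,fy=3,interpolation=cv2.INTER_CUBIC))
E
```

```text
t 6.925 delta now axes [51.1  3.  -0.9] [array([35.99,  0.05, -0.  ]), ('delta in goal axes', array([51.1, -2.8,  0.9])), array([-0.01,  0.  ,  0.03]), ('delta in goal axes', array([51.1,  2.8, -0.9]))] F [ 0.   0.1 -0.5] J [ 26.   8. -18.  -0. -64.  77.] open 0.0009
```

View pics/scene4.png

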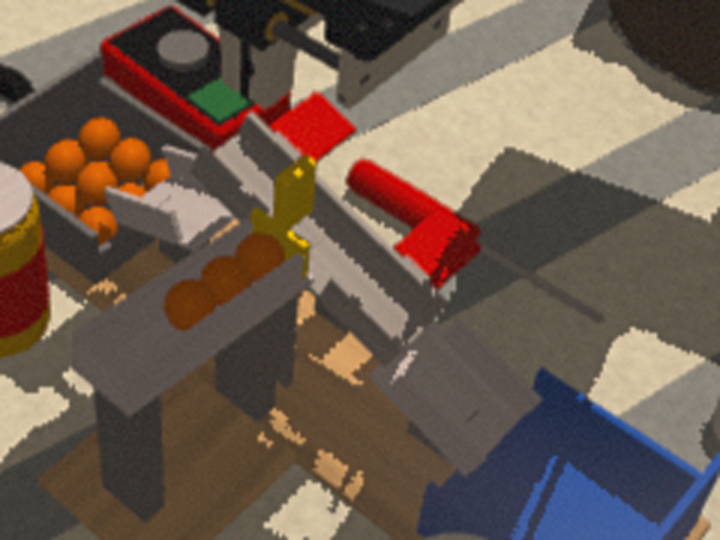

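View pics/wrist4.png

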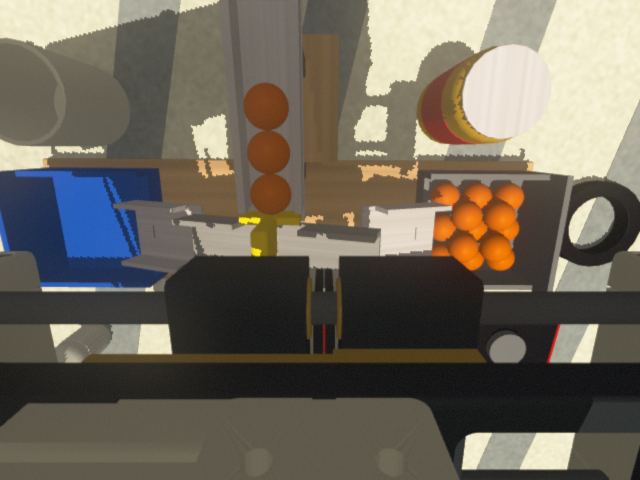

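Emit:
send_rows --deltas '[{"dx": 20,"dy": 2,"dz": 0,"ax": 0,"ay": 0,"az": 0,"fingers": 0},{"dx": 18,"dy": 0,"dz": 0,"ax": 0,"ay": 0,"az": 0,"fingers": 0},{"dx": 10,"dy": 0,"dz": 0,"ax": 0,"ay": 0,"az": 0,"fingers": 0},{"dx": 0,"dy": 0,"dz": 0,"ax": 0,"ay": 0,"az": 0,"fingers": 0}]'

```text
clock: 7.52
tool_pos: [0.5374, 0.0516, 0.1863]
orientation: [-78.4, 89.9, -154.7]
force: [1.0, 0.6, 1.4]
opening: 0.0007
```

```bash
python3 - <<'E'
from h import *
from plant import ctrl
p=np.load("p.npy"); goal(.015,-.035,.157,p)
s=ctrl.snapshot("scene"); cv2.imwrite("pics/scene5.png",cv2.resize(s["image"][180:330,280:440],None,fx=4,fy=4,interpolation=cv2.INTER_CUBIC))
E
```

```text
t 7.525 delta now axes [ 4.3  0.5 -0.8] [array([ 3.599e+01,  2.000e-02, -0.000e+00]), ('delta in goal axes', array([ 4.3, -0.5,  0.8])), array([-0.01,  0.  ,  0.01]), ('delta in goal axes', array([ 4.3,  0.5, -0.8]))] F [1.  0.6 1.4] J [ 26.  11. -22.  -0. -57.  77.] open 0.0007
```

View pics/scene5.png

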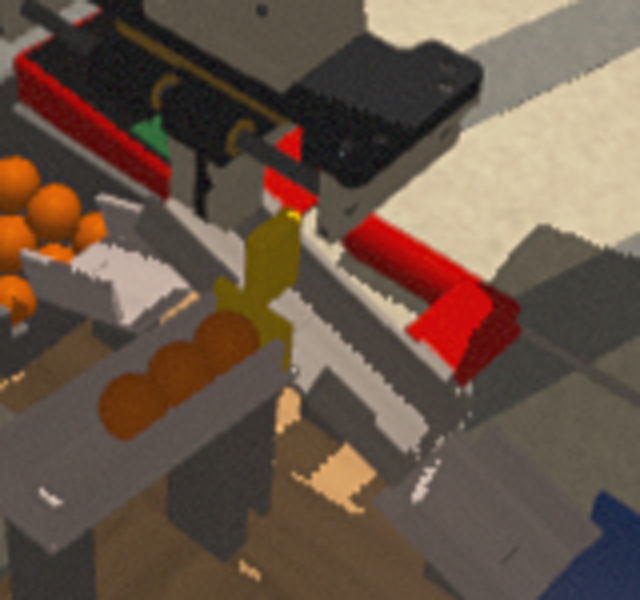

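The fingers are beside the tab on its -y side, and the gate is still over. Now I'll push towards sorter +y, which is tool -z.

Emit:
send_rows --deltas '[{"dx": 0,"dy": 0,"dz": -5,"ax": 0,"ay": 0,"az": 0,"fingers": 0},{"dx": 0,"dy": 0,"dz": -5,"ax": 0,"ay": 0,"az": 0,"fingers": 0},{"dx": 0,"dy": 0,"dz": -5,"ax": 0,"ay": 0,"az": 0,"fingers": 0},{"dx": 0,"dy": 0,"dz": -5,"ax": 0,"ay": 0,"az": 0,"fingers": 0},{"dx": 0,"dy": 0,"dz": -5,"ax": 0,"ay": 0,"az": 0,"fingers": 0},{"dx": 0,"dy": 0,"dz": -5,"ax": 0,"ay": 0,"az": 0,"fingers": 0},{"dx": 0,"dy": 0,"dz": -5,"ax": 0,"ay": 0,"az": 0,"fingers": 0},{"dx": 0,"dy": 0,"dz": -5,"ax": 0,"ay": 0,"az": 0,"fingers": 0},{"dx": 0,"dy": 0,"dz": -5,"ax": 0,"ay": 0,"az": 0,"fingers": 0},{"dx": 0,"dy": 0,"dz": -5,"ax": 0,"ay": 0,"az": 0,"fingers": 0}]'

```text
clock: 8.82
tool_pos: [0.5261, 0.1007, 0.1865]
orientation: [90.0, 90.0, 13.7]
force: [1.8, -1.0, 0.9]
opening: 0.0005
```

```bash
python3 - <<'E'
from h import *
from plant import ctrl
p=np.load("p.npy"); goal(.015,.019,.16,p)
s=ctrl.snapshot("scene"); cv2.imwrite("pics/scene6.png",cv2.resize(s["image"][180:360,250:490],None,fx=3,fy=3,interpolation=cv2.INTER_CUBIC))
E
```

```text
t 8.825 delta now axes [ 1.5 -0.2 -4.5] [array([35.99, -0.  ,  0.  ]), ('delta in goal axes', array([1.5, 0.2, 4.5])), array([-0.01, -0.  , -0.  ]), ('delta in goal axes', array([ 1.5, -0.2, -4.5]))] F [ 1.8 -1.   0.9] J [ 32.  11. -22.   0. -57.  72.] open 0.0005
```

View pics/scene6.png

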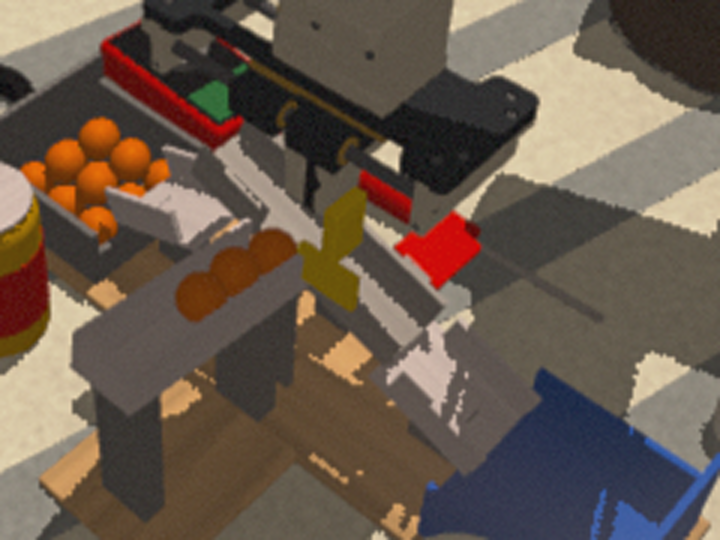

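Released: the balls are starting to roll. I'll push on to the end stop, slowly.

Emit:
send_rows --deltas '[{"dx": 0,"dy": 0,"dz": -3,"ax": 0,"ay": 0,"az": 0,"fingers": 0},{"dx": 0,"dy": 0,"dz": -2,"ax": 0,"ay": 0,"az": 0,"fingers": 0}]'

```text
clock: 9.12
tool_pos: [0.5248, 0.1053, 0.1865]
orientation: [-83.5, 90.0, -159.8]
force: [1.4, -1.0, 1.0]
opening: 0.0006
```

Emit:
send_rows --deltas '[{"dx": 0,"dy": 0,"dz": -2,"ax": 0,"ay": 0,"az": 0,"fingers": 0},{"dx": 0,"dy": 0,"dz": 0,"ax": 0,"ay": 0,"az": 0,"fingers": 0}]'

```text
clock: 9.38
tool_pos: [0.5243, 0.1072, 0.1865]
orientation: [-117.8, 90.0, 165.9]
force: [-0.0, -0.7, -0.8]
opening: 0.0004
```

```bash
python3 - <<'E'
from h import *
from plant import ctrl
p=np.load("p.npy"); goal(.015,.019,.16,p)
s=ctrl.snapshot("scene"); cv2.imwrite("pics/scene7.png",cv2.resize(s["image"][180:360,250:490],None,fx=3,fy=3,interpolation=cv2.INTER_CUBIC))
E
```

```text
t 9.375 delta now axes [ 1.5 -0.   2.3] [array([3.599e+01, 1.000e-02, 0.000e+00]), ('delta in goal axes', array([ 1.5,  0. , -2.3])), array([-0.01, -0.  ,  0.  ]), ('delta in goal axes', array([ 1.5, -0. ,  2.3]))] F [-0.  -0.7 -0.8] J [ 33.  11. -22.  -0. -57.  71.] open 0.0004
```

View pics/scene7.png

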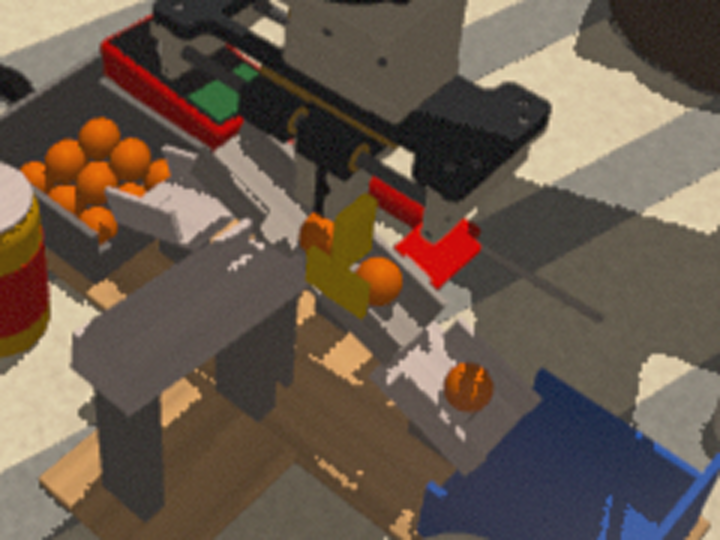

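All three balls are on their way down to the blue tray. I'll wait for them, then finish the slide's travel.

Emit:
send_rows --deltas '[{"dx": 0,"dy": 0,"dz": 0,"ax": 0,"ay": 0,"az": 0,"fingers": 0},{"dx": 0,"dy": 0,"dz": 0,"ax": 0,"ay": 0,"az": 0,"fingers": 0},{"dx": 0,"dy": 0,"dz": 0,"ax": 0,"ay": 0,"az": 0,"fingers": 0},{"dx": 0,"dy": 0,"dz": 0,"ax": 0,"ay": 0,"az": 0,"fingers": 0},{"dx": 0,"dy": 0,"dz": 0,"ax": 0,"ay": 0,"az": 0,"fingers": 0},{"dx": 0,"dy": 0,"dz": 0,"ax": 0,"ay": 0,"az": 0,"fingers": 0},{"dx": 0,"dy": 0,"dz": -2,"ax": 0,"ay": 0,"az": 0,"fingers": 0},{"dx": 0,"dy": 0,"dz": 0,"ax": 0,"ay": 0,"az": 0,"fingers": 0}]'

```text
clock: 10.42
tool_pos: [0.524, 0.109, 0.1866]
orientation: [-20.2, 90.0, -96.5]
force: [0.6, -1.0, -0.7]
opening: 0.0005
```

Emit:
send_rows --deltas '[{"dx": 0,"dy": 0,"dz": -2,"ax": 0,"ay": 0,"az": 0,"fingers": 0},{"dx": 0,"dy": 0,"dz": 0,"ax": 0,"ay": 0,"az": 0,"fingers": 0}]'

```text
clock: 10.68
tool_pos: [0.5236, 0.1105, 0.1866]
orientation: [-15.2, 89.9, -91.5]
force: [2.9, -4.3, -0.5]
opening: 0.0006
```

Emit:
send_rows --deltas '[{"dx": 0,"dy": 0,"dz": 6,"ax": 0,"ay": 0,"az": 0,"fingers": 0},{"dx": 0,"dy": 0,"dz": 6,"ax": 0,"ay": 0,"az": 0,"fingers": 0},{"dx": -30,"dy": 0,"dz": 0,"ax": 0,"ay": 0,"az": 0,"fingers": 0},{"dx": -40,"dy": 0,"dz": 0,"ax": 0,"ay": 0,"az": 0,"fingers": 0},{"dx": -40,"dy": 0,"dz": 0,"ax": 0,"ay": 0,"az": 0,"fingers": 0},{"dx": 0,"dy": -40,"dz": 0,"ax": 0,"ay": 0,"az": 0,"fingers": 0},{"dx": 0,"dy": -40,"dz": 0,"ax": 0,"ay": 0,"az": 0,"fingers": 0},{"dx": 0,"dy": 0,"dz": 0,"ax": 0,"ay": 0,"az": 0,"fingers": 0},{"dx": 0,"dy": 0,"dz": 0,"ax": 0,"ay": 0,"az": 0,"fingers": 0}]'

```text
clock: 11.8
tool_pos: [0.4489, 0.0805, 0.297]
orientation: [110.7, 89.9, 34.4]
force: [-0.1, 0.3, 0.3]
opening: 0.0001
```

```bash
python3 - <<'E'
from h import *
from plant import ctrl
s=ctrl.snapshot("scene"); cv2.imwrite("pics/scene8.png",s["image"])
s=ctrl.snapshot("wrist"); cv2.imwrite("pics/wrist8.png",s["image"])
E
```

```text
(no output)
```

View pics/scene8.png

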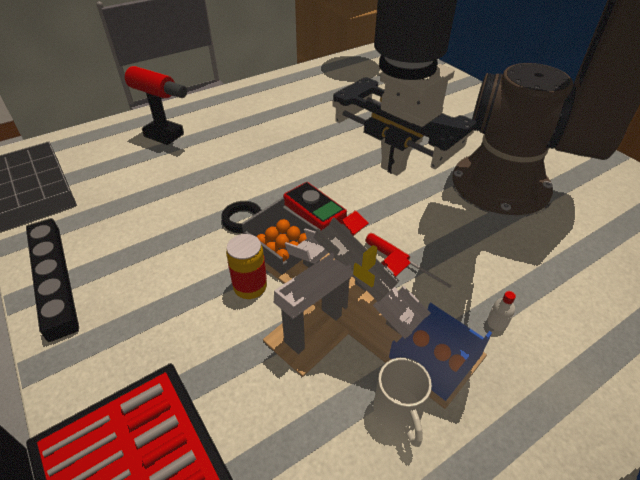

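View pics/wrist8.png

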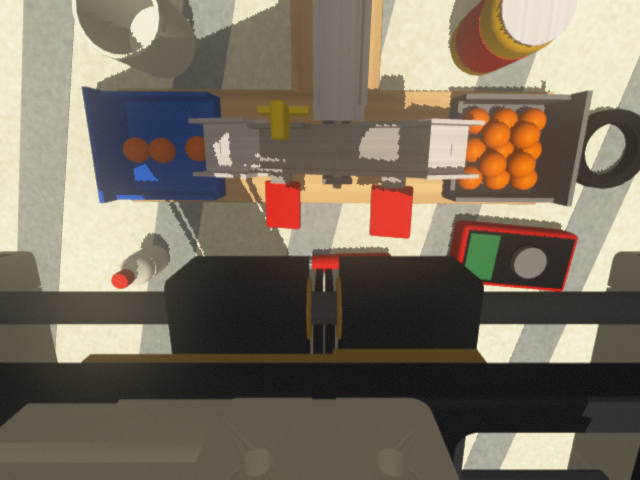

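Three balls are in the blue tray: wrist (135,150), (162,150), (196,148), the last one under the chute lip. The lane is empty, the gate is over and the slide is open. I'll wait a second and check that they have come to rest.

Emit:
send_rows --deltas '[{"dx": 0,"dy": 0,"dz": 0,"ax": 0,"ay": 0,"az": 0,"fingers": 0},{"dx": 0,"dy": 0,"dz": 0,"ax": 0,"ay": 0,"az": 0,"fingers": 0},{"dx": 0,"dy": 0,"dz": 0,"ax": 0,"ay": 0,"az": 0,"fingers": 0},{"dx": 0,"dy": 0,"dz": 0,"ax": 0,"ay": 0,"az": 0,"fingers": 0},{"dx": 0,"dy": 0,"dz": 0,"ax": 0,"ay": 0,"az": 0,"fingers": 0},{"dx": 0,"dy": 0,"dz": 0,"ax": 0,"ay": 0,"az": 0,"fingers": 0},{"dx": 0,"dy": 0,"dz": 0,"ax": 0,"ay": 0,"az": 0,"fingers": 0},{"dx": 0,"dy": 0,"dz": 0,"ax": 0,"ay": 0,"az": 0,"fingers": 0}]'

```text
clock: 12.9
tool_pos: [0.4486, 0.0804, 0.2966]
orientation: [118.4, 90.0, 42.1]
force: [0.2, 1.2, 0.7]
opening: 0.0005
```

```bash
python3 - <<'E'
from h import *
from plant import ctrl
s=ctrl.snapshot("scene")["image"]; w=ctrl.snapshot("wrist")["image"]
f=lambda a:cv2.resize(a,(400,300),interpolation=cv2.INTER_CUBIC)
cv2.imwrite("pics/end.png",np.hstack([f(s[270:420,350:550]),f(w[70:220,60:260])]))
E
```

View pics/end.png

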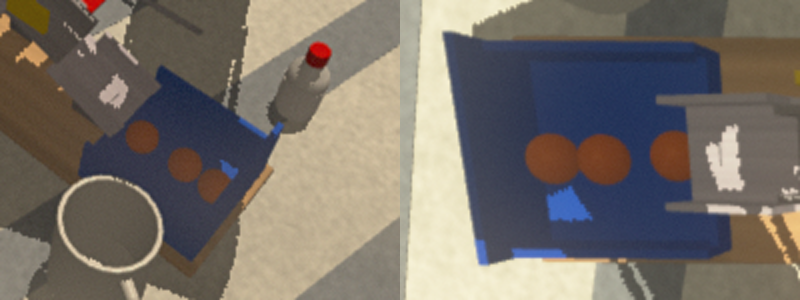

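```bash
python3 -c "
from plant import ctrl
print(ctrl.close_job())"
```

```text
the job is handed in; nothing more can be done
None
```

The job is done and handed in at about 13 s. I pressed the raised red pad down to its stop, lifted clear, then pushed the yellow slide open, and all three orange balls ran into the blue tray.

- **Gate:** The press met the stop at about 30 N. A picture taken afterwards showed both pads where a tilt of -0.32 puts them, with the balls still held.
- **Slide:** I pushed until the force rose to about 5 N near the calculated end of travel, then backed off and lifted clear. I did not measure the final travel separately.
- **Last pictures:** The three balls are on the blue tray floor and the feed lane is empty. The gate is over, the slide is open, and the bystanders look to be where they were.
- **Discrepancies:** One move call was refused for its format before anything moved. The pose fit was off by up to about 3 pixels at the base corner. The last check, 1 s after the one before it, showed the balls in the same place to within what I could see. I did not measure whether they had fully stopped.

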